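Complete the sample display and hold the scanner on its code

ROBOT

A 6-joint arm with a two-finger parallel gripper is mounted at the origin on a cart in front of the work surface, level with it; the furniture and walls round the work are solid. World frame = base frame: x ahead of the robot, y to its left, z up, the work surface at z = 0. Lengths are in m, angles in rad, forces in N, time in s.
With the tool pointing down it reaches from about 0.275 to 0.875 m from the base axis. Payload 12.5 kg.
Tool frame: the origin (TCP) lies at the very end of the fingers, on their centre line; the grasp point (between the pads) lies 19 mm behind it; z points along the fingers, y is the line along which they close (so a half turn about z gives the same grasp; the last joint's range is limited). The gripper opens to 85 mm and grips with 20 to 120 N. Pads are 22 mm wide; open, the fingers measure 114 mm over their backs; the gripper's body (76 mm by 85 mm) begins 54 mm behind the grasp point. The pads swing forward as they close: fully open they stand 13 mm farther back than shut.
Start: joints at [-1.323, 0.351, 1.652, -0, 1.139, -0.085], TCP at [0.18, -0.52, 0.231] pointing down, gripper open.
Joint ranges: [-2.75, 2.75], [-0.79, 2.1], [0.01, 2.65], [-1.57, 4.71], [0.07, 3.14], [-2.87, 2.87]. Speed limits (rad/s): [2.22, 2.22, 2.79, 3.14, 3.14, 3.14].

INTERFACE

Orientations are given as a 3x3 rotation matrix whose columns are the frame's x, y, z axes.
In Python, from bench import manip, cams, claw gives the robot as it stands (manip), with the cameras (cams) and the gripper (claw). Calls block until the motion is done:
- manip.move_ptp(position, orientation): joint-space move of the TCP to a pose.
- manip.move_l(position, attitude=None, max_speed=0.15): straight line of the TCP; attitude=None keeps the orientation; max_speed is the mean speed in m/s.
- manip.move_j(angles): joint-space move.
- claw.set_gripper(opening, effort=None): opening from 0.0 (shut) to 1.0 (fully open); effort is the grip in N (None keeps the last); returns when the fingers have stopped.
- manip.dwell(seconds).
- manip.inverse_kinematics(position, orientation): joint angles nearest the present ones, or None.
- cams.grab_frame(name): name is "side" or "top"; returns the picture (400x640x3 uint8, red, green, blue); there is no depth.
- cams.get_calibration(name): a dict with "camera_matrix" (3x3 intrinsics, pixels), "R" (3x3) and "t" (3): a world point X has camera coordinates R X + t. Camera axes: x right, y down, z forward; pixel columns grow to the right and rows downward; lengths in m; the calibration is good to about 2 mm. A picture is of the moment at which its call begins. get_calibration takes no time and is no camera call.
A pose or a line that the arm cannot do raises manip.Unreachable and nothing moves.
- manip.sign_off(): hands the job in; it is judged then, once.
Readings, each from a call of its own:
- manip.read_time(): time.
- manip.read_qpos(): joint angles.
- manip.read_joint_vel(): joint speeds.
- manip.read_joint_torque(): joint torques, N m.
- manip.read_ee_pos(): TCP position.
- manip.read_tcp_rot(): TCP orientation.
- manip.read_force(): force on the tool from outside, world axes, zero at the start.
- manip.read_ft_torque(): the same for the moment, N m.
- manip.read_grip_width(): opening from 0.0 (shut) to 1.0 (fully open).
- manip.read_grip_force(): force on a finger pad.
Only numpy, scipy, OpenCV 4.12 (cv2) and the standard library are available. Lean on these libraries where they do the work, as an engineer would, in place of code of your own. Each camera call takes 0.05 s, during which the arm holds its last target. There are 200 camera calls.

TASK

Complete the empty pocket of the counter display like its neighbour: seat one loose sample jar in the pocket, lay the loose wooden spacer disc squarely on its lid, and stand the other loose jar squarely on the disc. Then draw the hand scanner up out of its desk holster, turn it until its window looks squarely at the barcode label on the display's sloping front from about 10 cm away with the beam on the middle of the label, and finish while still holding it there in the gripper, raised clear of everything. Leave the finished stack, the shaker, the tape roll and the marker undisturbed.

Things in the scene. Friction and masses are not known exactly. Their poses are not given: they have to be found in the camera images.
- tray: counter display, fixed: a birch block 100 (x) x 250 (y) x 34 mm high, origin under the block's centre on the table, z up. Two round pockets 61 mm wide and 22 mm deep are bored in its top at y = +62 mm (empty) and y = -62 mm (holds the finished stack), floors 12 mm above the table. Its front (-x) carries a panel that slopes at 45 degrees from the top edge down to the table, about 35 mm out
- pocket (a point): centre of the floor of the empty pocket, 12 mm above the table, 22 mm below the block's top; axes as the display
- label: white barcode label 38 x 82 mm in the middle of the sloping front panel; origin at its centre (x = -69, z = 19 mm of the display), z points out of the label at right angles (forward of the display and up at 45 degrees), y along the display's y
- jar_a: loose sample jar of brown biscuits, clear body 56 mm and black lid 60 mm wide (lid from 61 to 67 mm height), 67 mm high, about 75 g, upright; origin at the centre of its underside. The two loose jars are alike; either may go below
- jar_b: the other loose sample jar, the same
- spacer: turned birch spacer disc, 59 mm wide and 20 mm thick, 35 g, lying flat on the table; origin at the centre of its underside
- done_low: lower jar of the finished stack in the other pocket (67 mm high); the finished stack is 154 mm high, its top 166 mm above the table; origin at the centre of its underside
- done_spacer: spacer disc of the finished stack; origin at the centre of its underside
- done_top: upper jar of the finished stack; origin at the centre of its underside
- holster: desk holster, fixed: foot from x = -105 to 60 mm, 110 mm wide (y), with an open-topped pocket 48 (x) x 70 (y) mm round its origin, floor 10 mm and walls 65 mm above the table (the wall toward -x 41 mm), and at x = -88 mm a post 34 mm wide, 85 mm high, on which the scanner's handle rests. Origin under the pocket's centre
- scanner: pistol-shaped hand scanner, 0.2 kg, nose down in the holster (3 mm play), its handle on the post. Origin: centre of its window at the nose's end; the window looks along its -z, so z is up in the holster. Nose 42 (x) x 64 (y) mm up to z = 31, then a head 46 mm wide up to z = 105 mm. The handle leaves the head toward -x. The nose must rise 60 mm to clear the holster
- grip (a point): point in the handle at x = -52, z = 87 mm of the scanner, near its centre of mass: the place to grip it across its 31 mm thickness from above; axes as the scanner
- handle_end (a point): end of the scanner's handle, at x = -125, z = 100 mm of the scanner; the handle, 31 mm thick (y) and 37 mm deep, leaves the head at z = 80 mm and rises 10 degrees to this end
- shaker: sprinkle shaker, 46 mm wide, 95 mm high, bystander; origin at the centre of its underside
- tape: roll of masking tape lying flat, 104 mm wide, 25 mm high, bystander; origin at the centre of its underside
- marker: black marker lying down, 123 mm long (along its y), 16 mm thick, bystander; origin at the middle of its underside

How it is judged:
By the outcome, as a careful person would: the job done as asked, in the order asked, and still so for the second after the job is handed in, while the arm keeps its last pose, push and grip.
It also fails if it takes over 72 s, if anything falls off the work surface, if the arm or the gripper's body presses on something with over 40 N, if the wrist force passes 120 N, or if a joint passes its speed limit or range.

## Working session

There is one attempt and no reset: what is moved stays moved. The work goes in short steps, each a Python script; the robot and the scene stay as the last script left them, time stands still between calls to the robot, and variables do not carry over. Pictures are saved under pics/ and viewed, at most 10 in all, crops included, and the job is handed in when it is done.

```bash
mkdir -p pics; ls; python3 - <<'E'
from bench import manip, cams, claw
import cv2,numpy as np
np.set_printoptions(precision=4,suppress=True)
for n in("top","side"):
    im=cams.grab_frame(n); cv2.imwrite(f"pics/{n}0.png",im[:,:,::-1]); c=cams.get_calibration(n)
    print(n,c["camera_matrix"],c["R"],c["t"],-c["R"].T@c["t"])
print(manip.read_time())
E
```

```text
bench.py
pics
top [[457.8465   0.     320.5178]
 [  0.     457.8465 203.6077]
 [  0.       0.       1.    ]] [[ 0.0115 -0.9999  0.0027]
 [-0.9966 -0.0117 -0.082 ]
 [ 0.082  -0.0017 -0.9966]] [0.0552 0.5269 1.5985] [0.3933 0.0641 1.6361]
side [[419.66     0.     322.7983]
 [  0.     419.66   198.9448]
 [  0.       0.       1.    ]] [[ 0.9999  0.0143  0.0042]
 [ 0.0107 -0.4875 -0.873 ]
 [-0.0104  0.873  -0.4876]] [-0.5335  0.1171  1.2221] [ 0.5449 -1.0022  0.7004]
0.1
```

View pics/top0.png

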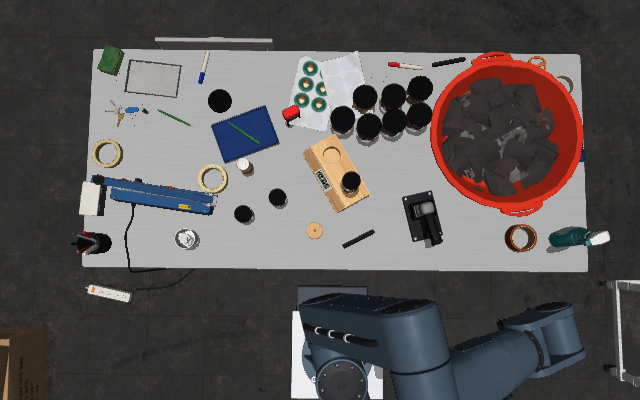

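View pics/side0.png

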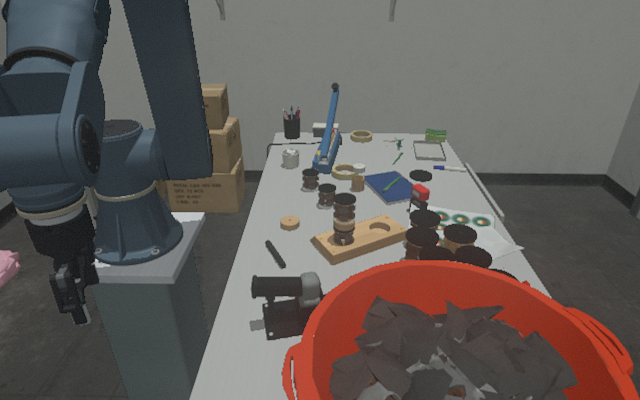

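Top view: the loose jars are at about (244,214) and (277,198), the spacer at (315,230), the display at about (336,172) with its stack at (351,181), and the holster at about (423,218). Next I'll enlarge both views.

```bash
python3 - <<'E'
import cv2
a=cv2.imread("pics/top0.png")[130:255,195:455]; cv2.imwrite("pics/tc.png",cv2.resize(a,None,fx=3,fy=3,interpolation=cv2.INTER_CUBIC))
a=cv2.imread("pics/side0.png")[155:345,240:440]; cv2.imwrite("pics/sc.png",cv2.resize(a,None,fx=3,fy=3,interpolation=cv2.INTER_CUBIC))
E
```

```text
(no output)
```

View pics/tc.png

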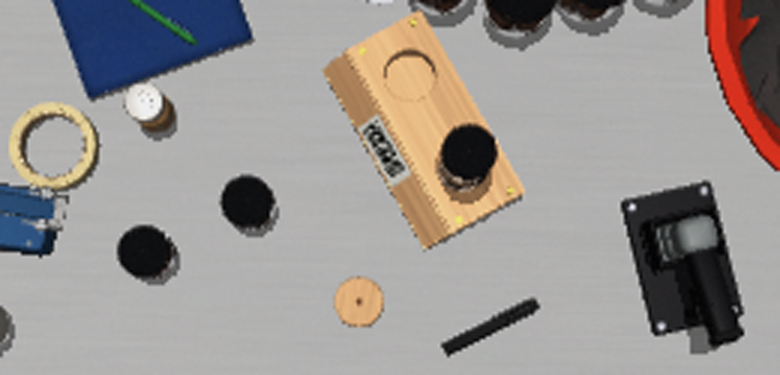

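View pics/sc.png

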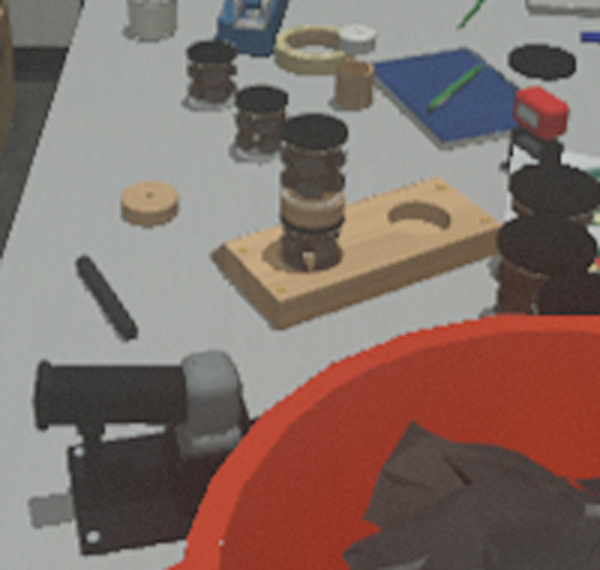

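The crops show the display's four brass screws at about (316,147), (333,137), (365,193) and (348,203) in full top-view pixels. The holster's four foot screws are at about (404,199), (431,192), (441,233) and (415,239). The handle points back toward the robot. Next I'll measure all of these.

```bash
cat > h.py <<'E'
import numpy as np, cv2
from bench import manip, cams, claw
np.set_printoptions(precision=4,suppress=True)
def ray(n,uv,z):
    c=cams.get_calibration(n);R=c["R"];o=-R.T@c["t"]
    d=R.T@np.linalg.solve(c["camera_matrix"],[*uv,1.]); return o+d*(z-o[2])/d[2]
def proj(n,X):
    c=cams.get_calibration(n);p=c["camera_matrix"]@(c["R"]@np.asarray(X)+c["t"]);return p[:2]/p[2]
def blob(mask,near,r=20,minA=1):
    """largest connected blob whose centroid is within r px of near; returns centroid, area, bbox"""
    k,l,s,ce=cv2.connectedComponentsWithStats(mask.astype(np.uint8),connectivity=8)
    b=[(s[i,4],i) for i in range(1,k) if np.hypot(*(ce[i]-near))<r and s[i,4]>=minA]
    if not b: return None
    i=max(b)[1]; return ce[i],s[i,4],s[i,:4]
def wcent(w,near,r):
    """intensity-weighted centroid in window"""
    yy,xx=np.mgrid[:w.shape[0],:w.shape[1]]; m=w*(np.hypot(xx-near[0],yy-near[1])<=r)
    return np.array([(m*xx).sum(),(m*yy).sum()])/m.sum()
E
python3 - <<'E'
from h import *
I={n:cv2.imread(f"pics/{n}0.png")[:,:,::-1].astype(float) for n in("top","side")}
T=I["top"];S=I["side"]
mx=T.max(2);hsv=cv2.cvtColor(T.astype(np.uint8),cv2.COLOR_RGB2HSV)
for th in(25,40):
  for nm,p,z in(("jA",(244,214),.067),("jB",(277,197),.067),("doneTop",(351,181),.166)):
    b=blob(mx<th,p,8); print(th,nm,b[0],b[1],b[2],ray("top",b[0],z))
wood=(hsv[...,1]>60)&(hsv[...,0]<25)&(mx>120)
b=blob(wood,(315,230),8);print("spacer",b,ray("top",b[0],.02))
b=blob(wood,(336,172),15);print("tray",b)
# yellow screws : sat high relative
sat=T[...,0]-T[...,2]
pts=[]
for p in((316,147),(333,137.3),(365.3,193.3),(348.3,203)):
    w=T[int(p[1])-4:int(p[1])+5,int(p[0])-4:int(p[0])+5]
    full=np.clip(T[...,1]-T[...,2]-65,0,None)
    c=wcent(full,p,2.5);pts.append(ray("top",c,.034));print("scr",c,pts[-1][:2])
pts=np.array(pts);print("centre",pts.mean(0), pts[1]-pts[0],pts[2]-pts[3],pts[0]-pts[3],pts[1]-pts[2])
print("holster")
hp=[]
for p in((404.3,199),(430.7,192.3),(441,233.3),(415,239)):
    m=T.min(2);w=np.clip(m-90,0,None);c=wcent(w,p,2.5);hp.append(ray("top",c,.010));print(c,hp[-1][:2])
hp=np.array(hp);print(hp.mean(0),hp[1]-hp[0],hp[2]-hp[3],hp[0]-hp[3],hp[1]-hp[2])
for i in(0,1,2,3): print(proj("side",hp[i]))
print(hsv[147,310:322],T[199,400:409].min(1))
E
```

```text
25 jA [242.6473 213.6377] 207 [235 206  17  16] [0.4848 0.3282 0.067 ]
25 jB [276.8911 197.005 ] 202 [269 190  17  15] [0.5435 0.2119 0.067 ]
25 doneTop [351.0474 180.681 ] 232 [343 173  17  17] [ 0.5899 -0.0363  0.166 ]
40 jA [242.8304 213.6339] 224 [235 206  17  16] [0.4848 0.3276 0.067 ]
40 jB [276.9324 196.991 ] 222 [269 189  17  17] [0.5435 0.2117 0.067 ]
40 doneTop [351.012  180.6892] 251 [343 172  17  19] [ 0.5899 -0.0362  0.166 ]
spacer (array([314.1935, 230.3318]), np.int32(217), array([306, 222,  17,  17], dtype=int32)) [0.4315 0.0826 0.02  ]
tray (array([334.4918, 170.7807]), np.int32(2198), array([303, 133,  67,  80], dtype=int32))
scr [315.2864 146.593 ] [0.7279 0.0823]
scr [332.4254 136.903 ] [0.7635 0.0218]
scr [364.7763 192.9013] [ 0.5648 -0.0939]
scr [347.5371 202.7904] [ 0.5291 -0.0335]
centre [ 0.6463 -0.0058  0.034 ] [ 0.0356 -0.0605  0.    ] [ 0.0356 -0.0604  0.    ] [0.1987 0.1158 0.    ] [0.1987 0.1157 0.    ]
holster
[405.2962 198.5569] [ 0.5488 -0.241 ]
[430.7781 192.3919] [ 0.572  -0.3322]
[442.1961 233.2906] [ 0.4266 -0.3715]
[415.0046 238.3303] [ 0.4076 -0.2749]
[ 0.4887 -0.3049  0.01  ] [ 0.0232 -0.0912  0.    ] [ 0.0189 -0.0966  0.    ] [0.1412 0.0339 0.    ] [0.1454 0.0393 0.    ]
[327.7483 296.0575]
[338.1496 324.8331]
[269.7761 337.8055]
[266.8085 305.3423]
[[ 15 109 212]
 [ 17 108 234]
 [ 17 109 233]
 [ 17 108 236]
 [ 22 124 235]
 [ 26 138 237]
 [ 24 140 224]
 [ 16 111 230]
 [ 17 109 232]
 [ 17 109 233]
 [ 17 111 233]
 [ 17 106 236]] [176. 175.  50.  33. 121. 212. 172.  44.  38.]
```

```bash
python3 - <<'E'
from h import *
T=cv2.imread("pics/top0.png").max(2).astype(int)*0+cv2.imread("pics/top0.png").min(2).astype(int)
S=cv2.imread("pics/side0.png").astype(int)
for p in((405,199),(431,192),(441,233),(415,239)): print(p);print(T[p[1]-4:p[1]+5,p[0]-4:p[0]+5])
sm=S.max(2)
for th in(35,50):
  for nm,X in(("jA",(.4848,.328,.067)),("jB",(.5435,.212,.067)),("doneTop",(.5907,-.0363,.166))):
    q=proj("side",X); b=blob(sm<th,q,6); print(th,nm,"pred",q,"meas",b)
h=cv2.cvtColor(S.astype(np.uint8),cv2.COLOR_BGR2HSV);q=proj("side",(.4315,.0826,.02))
b=blob((h[...,1]>60)&(h[...,0]<25)&(sm>90),q,8);print("sp",q,b)
for X in((.6463,-.0058),):
  y=np.array([.8640,.5035]);x=np.array([.5035,-.864])
  for sx,sy in((-1,1),(1,1),(1,-1),(-1,-1)): print("scr",proj("side",[*(np.array(X)+sx*.035*x+sy*.115*y),.034]))
E
```

```text
(405, 199)
[[178 177 177 178 178 177 137 100 100]
 [175 175 100  98  70  57  47  44  46]
 [176  65  41  46  82  38  37  39  38]
 [176  26  39  56 203 164  42  39  38]
 [175  50  33 121 212 172  44  38  39]
 [175  84  24  56  88  66  40  40  38]
 [176 169  24  42  43  40  39  39  39]
 [175 175  24  38  40  39  40  40  38]
 [176 175  52  33  40  41  41  40  39]]
(431, 192)
[[176 177 174 175 176 177 175 175 175]
 [174 173 173 174 174 174 174 175 174]
 [174 174  99  98 135 174 174 174 175]
 [ 73  58  38  41  44 172 173 174 174]
 [ 38  69 148 113  33 129 172 171 173]
 [ 34 102 200 152  39  88 172 173 174]
 [ 33  77 161 122  35  89 172 174 175]
 [ 33  39  58  49  36  35 172 175 175]
 [ 33  34  33  34  31  30 131 172 174]]
(441, 233)
[[ 17  21  31  33  83 171 175 175 174]
 [ 18  18  30  31  55 172 176 174 174]
 [ 21  15  19  31  29 173 175 175 174]
 [ 22  17  96 108  30  95 175 176 176]
 [ 22  19  33 148  37  85 172 173 173]
 [ 25  18  16  47  29  54 174 175 175]
 [ 23  22  17  17  79 165 175 175 176]
 [ 27  23  21  15 168 175 176 176 177]
 [ 29  24  18  13 134 174 175 176 176]]
(415, 239)
[[ 35  33  39  38  38  36  37  36  38]
 [ 51  26  38  39  39  38  38  36  37]
 [126  22  40  75 117  77  38  36  36]
 [172  21  40 154 202 154  41  36  38]
 [174  33  36 116 208 118  41  38  39]
 [176  52  24  52  76  45  22  18  80]
 [174 166  35  47  80  78 163 165 167]
 [177 178 170 169 172 170 177 176 177]
 [175 175 175 175 175 175 176 175 176]]
35 jA pred [310.3059 171.5005] meas None
35 jB pred [326.8624 186.9886] meas None
35 doneTop pred [344.6023 197.473 ] meas None
50 jA pred [310.3059 171.5005] meas None
50 jB pred [326.8624 186.9886] meas None
50 doneTop pred [344.6023 197.473 ] meas None
sp [289.7554 219.9046] (array([289.4664, 222.4798]), np.int32(223), array([281, 216,  18,  14], dtype=int32))
scr [387.5018 217.1199]
scr [402.1869 228.2146]
scr [333.9899 251.2119]
scr [321.1595 238.1345]
```

```bash
cat >> h.py <<'E'
yd=np.array([.8640,.5035,0]);xd=np.array([.5035,-.8640,0]);zw=np.array([0,0,1.])
C=np.array([.6463,-.0058,0]);POCK=C+.062*yd+.012*zw
JA=np.array([.4848,.3287,0]);JB=np.array([.5435,.2122,0]);SP=np.array([.4315,.0826,0])
s2,s4,s1=[ray("top",p,.010) for p in((429.18,193.1),(415.0,238.3),(405.2,198.64))]
d=(s1-s4)/np.linalg.norm(s1-s4)+np.cross((s1-s2)/np.linalg.norm(s1-s2),zw); d[2]=0
xh=d/np.linalg.norm(d);yh=np.cross(zw,xh);HOL=(s2+s4)/2+.0225*xh;HOL[2]=0
def down(y,s=1): y=s*y; return np.c_[np.cross(y,-zw),y,-zw]
# scanner poses
def scan_tcp(W,Rs,s=1):
    P=W+Rs@[-.052,0,.087]; z=-Rs[:,2]; y=s*Rs[:,1]; return P+.019*z, np.c_[np.cross(y,z),y,z]
L=C-.069*xd+.019*zw; n=(-xd+zw)/2**.5
def Rs_final(f): y=f*yd; return np.c_[np.cross(y,n),y,n]
Rs_hol=np.c_[xh,yh,zw]
E
python3 - <<'E'
from h import *
print("hol",HOL,xh,np.degrees(np.arctan2(xh[1],xh[0])),np.linalg.norm(s1-s4),np.linalg.norm(s1-s2))
print("pocket px",proj("top",POCK+.022*zw),"label",L,proj("top",L),proj("side",L))
ik=manip.inverse_kinematics
for nm,v in(("xd",xd),("yd",yd)):
  for s in(1,-1):
    print(nm,s)
    for p in(JA+.036*zw,SP,POCK+.036*zw,POCK+.25*zw): print("  ",ik(p,down(v,s)))
for s in(1,-1):
    p,R=scan_tcp(HOL+.010*zw,Rs_hol,s);print("hol",s,p,ik(p,R),ik(p+.25*zw,R))
    for f in(1,-1):
      for d in(.1,.2):
        p,R=scan_tcp(L+d*n,Rs_final(f),s);print("fin",s,f,d,p,ik(p,R))
E
```

```text
hol [ 0.5104 -0.2953  0.    ] [0.9716 0.2364 0.    ] 13.676418652980546 0.14484736655935354 0.08828975291342199
pocket px [331.2367 154.5776] label [0.6116 0.0538 0.019 ] [322.911  179.7861] [349.1957 225.9821]
xd 1
   [ 0.5163  0.6729  1.6852 -0.      0.7835  1.5595]
   [ 0.0831  0.5705  2.0723 -0.      0.4988  1.1262]
   [-0.0301  0.8233  1.3366 -0.      0.9817  1.013 ]
   [-0.0301  0.6099  1.1712 -0.      1.3604  1.013 ]
xd -1
   [ 0.5163  0.6729  1.6852 -0.      0.7835 -1.5821]
   [ 0.0831  0.5705  2.0723 -0.      0.4988 -2.0153]
   [-0.0301  0.8233  1.3366 -0.      0.9817 -2.1286]
   [-0.0301  0.6099  1.1712 -0.      1.3604 -2.1286]
yd 1
   [ 0.5163  0.6729  1.6852 -0.      0.7835 -0.0113]
   [ 0.0831  0.5705  2.0723 -0.      0.4988 -0.4445]
   [-0.0301  0.8233  1.3366 -0.      0.9817 -0.5578]
   [-0.0301  0.6099  1.1712 -0.      1.3604 -0.5578]
yd -1
   None
   [ 0.0831  0.5705  2.0723 -0.      0.4988  2.697 ]
   [-0.0301  0.8233  1.3366 -0.      0.9817  2.5838]
   [-0.0301  0.6099  1.1712 -0.      1.3604  2.5838]
hol 1 [ 0.4599 -0.3076  0.078 ] [-0.6737  0.5606  1.7613 -0.    
[... 188 characters left out ...]
[ 0.7142  0.5688  1.6925 -0.8354  1.214   0.6293]
fin 1 -1 0.1 [0.5703 0.1247 0.1746] [ 0.4581  0.5342  1.7466 -0.9502  1.0493 -2.6311]
fin 1 -1 0.2 [0.5347 0.1858 0.2453] [ 0.5853  0.4437  1.6849 -0.8489  1.2242 -2.692 ]
hol -1 [ 0.4599 -0.3076  0.078 ] [-0.6737  0.5606  1.7613 -0.      0.8197  0.6584] [-0.6737  0.2759  1.5135 -0.      1.3522  0.6584]
fin -1 1 0.1 [0.5332 0.1882 0.101 ] [ 0.5903  0.6622  1.7543 -0.9524  1.0473 -2.4406]
fin -1 1 0.2 [0.4976 0.2493 0.1717] [ 0.7142  0.5688  1.6925 -0.8354  1.214  -2.5123]
fin -1 -1 0.1 [0.5703 0.1247 0.1746] [ 0.4581  0.5342  1.7466 -0.9502  1.0493  0.5105]
fin -1 -1 0.2 [0.5347 0.1858 0.2453] [ 0.5853  0.4437  1.6849 -0.8489  1.2242  0.4496]
```

```bash
cat >> h.py <<'E'
RJ=down(xd)
def pick(p,dz,op=1.0,ef=40,hi=.2,first=None):
    manip.move_ptp(p+[0,0,first or hi],RJ); claw.set_gripper(op)
    manip.move_l(p+[0,0,dz],max_speed=.2); f0=manip.read_force()
    claw.set_gripper(0,ef); print("grip",manip.read_grip_width(),manip.read_grip_force(),"F",f0,"t",manip.read_time())
def place(p,dz,hi,op=.9,lift=.12):
    manip.move_ptp(p+[0,0,hi],RJ); f0=manip.read_force()
    manip.move_l(p+[0,0,dz+.03],max_speed=.2); manip.move_l(p+[0,0,dz+.001],max_speed=.05)
    print("touch dF",manip.read_force()-f0,manip.read_ee_pos()-p)
    claw.set_gripper(op); manip.move_l(p+[0,0,dz+lift],max_speed=.2); print("t",manip.read_time())
def snap(nm):
    for n in("top","side"): cv2.imwrite(f"pics/{n}{nm}.png",cams.grab_frame(n)[:,:,::-1])
E
python3 - <<'E'
from h import *
pick(JB,.036,first=.28)
manip.move_l(JB+[0,0,.17],max_speed=.25)
print("held",manip.read_grip_width(),manip.read_force())
place(POCK,.036,.17)
manip.move_ptp(SP+[0,0,.2],RJ); snap("1"); print(manip.read_time())
a=cv2.imread("pics/top1.png")[130:255,195:395];b=cv2.imread("pics/side1.png")[155:280,240:440]
cv2.imwrite("pics/c1.png",cv2.resize(np.vstack([a,b]),None,fx=2.4,fy=2.4,interpolation=cv2.INTER_CUBIC))
E
```

```text
grip 0.6742073520446572 41.46690085530281 F [-0.3456 -0.304   0.0307] t 4.95
held 0.6740394638843246 [-0.0999 -0.2205 -0.6863]
touch dF [-2.0073  1.1336  7.857 ] [0.     0.0002 0.0373]
t 9.075
10.25
```

View pics/c1.png

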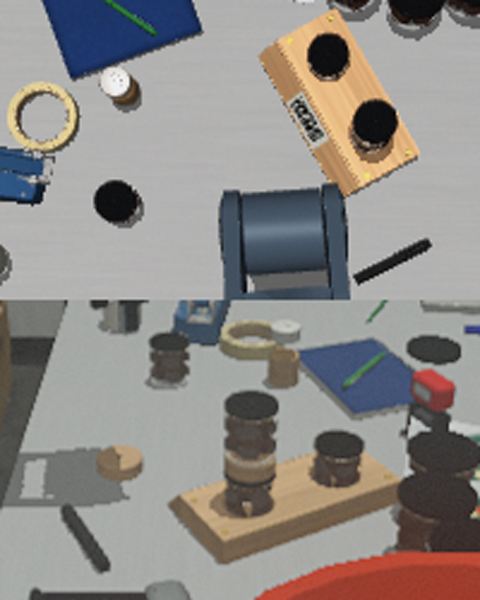

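The jar looks seated in the pocket. I'll measure its lid from both views.

```bash
cat >> h.py <<'E'
def lid(nm,X):
    """lid-top centre in both views: dark ellipse; returns top px, side px (upper-lid ellipse via width)"""
    T=cv2.imread(f"pics/top{nm}.png").max(2); b=blob(T<40,proj("top",X),8)
    p=ray("top",b[0],X[2]); S=cv2.imread(f"pics/side{nm}.png").max(2).astype(int); q=proj("side",p)
    c=S[int(q[1])-14:int(q[1])+16,int(round(q[0]))-1:int(round(q[0]))+2].mean(1)
    return b[0],b[1],p,q,c.astype(int)
E
python3 - <<'E'
from h import *
for nm,X in(("1",POCK+.067*zw),("1",JA+.067*zw),("1",C-.062*yd+.166*zw),("0",JB+.067*zw)):
    r=lid(nm,X); print(nm,*r[:4],"target",X); print("  rows from",int(r[3][1])-14,r[4])
    print("   expected far/near rim rows",proj("side",r[2]+[0,.03,0])[1],proj("side",r[2]-[0,.03,0])[1])
E
```

```text
1 [331.4253 152.6652] 221 [0.6979 0.0259 0.079 ] [380.5754 213.9594] target [0.6999 0.0254 0.079 ]
  rows from 199 [131 151 168 172 171 171 170 169 172 160 111  53  58  60  60  58  59  59
  60  58  60  55 118 111  70  76  78  78  76  76]
   expected far/near rim rows 208.62832076552726 219.52867753385317
1 [242.8304 213.6339] 224 [0.4848 0.3276 0.067 ] [310.2995 171.5533] target [0.4848 0.3287 0.067 ]
  rows from 157 [169 168 169 169 169 169 170 169 171 165 148 106  54  58  59  59  58  59
  57  74  78  75  77  80  79  81  78  75  81  81]
   expected far/near rim rows 167.93111723254708 175.3068109951291
1 [351.012  180.6892] 251 [ 0.5899 -0.0362  0.166 ] [344.2778 197.4516] target [ 0.5927 -0.037   0.166 ]
  rows from 183 [170 169 170 170 168 170 170 171 174 139  65  57  60  63  64  63  59  60
  61  61  59  56  87  89  78  80  79  80  81  83]
   expected far/near rim rows 192.0523051949955 203.11333401877323
0 [276.9324 196.991 ] 222 [0.5435 0.2117 0.067 ] [326.8704 187.0298] target [0.5435 0.2122 0.067 ]
  rows from 173 [ 75 142 170 166 168 166 166 166 168 157 110  51  59  60  59  59  58  57
  57  63  85  82  70  75  76  77  77  78  76  73]
   expected far/near rim rows 182.85277327175257 191.36979032563613
```

Side-view rim rows match a seated jar (about 209 against an expected 208.6; sitting on the pocket edge would be about 6 px higher). Next is the spacer, then the second jar.

```bash
cat >> h.py <<'E'
LOW=np.array([.6986,.0257,0])
E
python3 - <<'E'
from h import *
pick(SP,-.001,hi=.2); manip.move_l(SP+[0,0,.2],max_speed=.25)
print("held",manip.read_grip_width(),manip.read_force(),manip.read_grip_force())
place(LOW+.079*zw,-.001,.13)
manip.move_ptp(JA+[0,0,.25],RJ); snap("2"); print(manip.read_time())
T=cv2.imread("pics/top2.png");h=cv2.cvtColor(T,cv2.COLOR_BGR2HSV)
a=T[130:255,195:395];b=cv2.imread("pics/side2.png")[155:280,240:440]
cv2.imwrite("pics/c2.png",cv2.resize(np.vstack([a,b]),None,fx=2.4,fy=2.4,interpolation=cv2.INTER_CUBIC))
E
```

```text
grip 0.6745827460807697 40.253480672836304 F [ 0.5327 -0.8707  0.065 ] t 12.3083
held 0.6724719762456273 [-0.1593 -0.3919 -1.2751] 42.68529832363129
touch dF [-1.9056 -1.02    5.3484] [-0.0001  0.      0.0001]
t 16.7833
18.2833
```

View pics/c2.png

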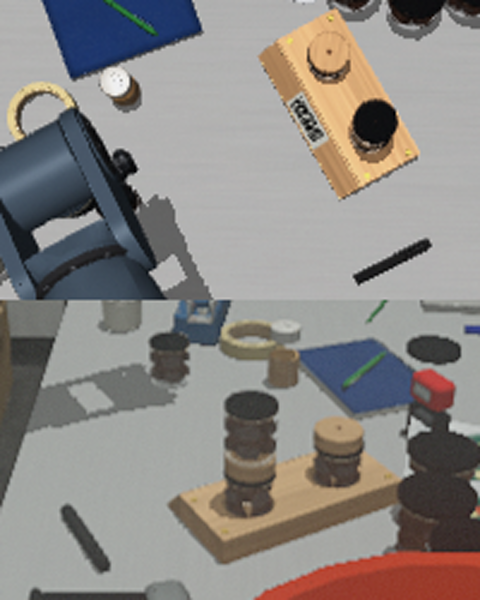

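The spacer is flat on the lid and concentric with it in both views. Its dimple is at about (331.5,150.6) in full top-view pixels. Next is the top jar.

```bash
python3 - <<'E'
from h import *
g=cv2.imread("pics/top2.png").max(2).astype(float)
q=proj("top",LOW+.099*zw); w=g[int(q[1])-3:int(q[1])+4,int(q[0])-3:int(q[0])+4]; w=np.clip(np.median(w)-15-w,0,None)
yy,xx=np.mgrid[-3:4,-3:4]; c=np.array([int(q[0])+(w*xx).sum()/w.sum(),int(q[1])+(w*yy).sum()/w.sum()])
D=ray("top",c,.099); print(q,c,D)
tgt=LOW.copy()
dd=D[:2]-LOW[:2]
if np.hypot(*dd)<.004: tgt[:2]+=dd/2
print(tgt)
pick(JA,.036,hi=.25); manip.move_l(JA+[0,0,.25],max_speed=.25)
print("held",manip.read_grip_width(),manip.read_force())
place(tgt+.099*zw,.036,.16)
manip.move_ptp(np.array([.40,-.15,.34]),scan_tcp(HOL,Rs_hol,-1)[1]); snap("3"); print(manip.read_time())
a=cv2.imread("pics/top3.png")[130:255,295:455];b=cv2.imread("pics/side3.png")[155:280,280:440]
cv2.imwrite("pics/c3.png",cv2.resize(np.vstack([a,b]),None,fx=2.4,fy=2.4,interpolation=cv2.INTER_CUBIC))
r=lid("3",tgt+.166*zw); print(*r[:4],"rows from",int(r[3][1])-14,r[4])
E
```

```text
[331.6467 151.3374] [331.6986 151.1879] [0.6991 0.0255 0.099 ]
[0.6989 0.0256 0.    ]
grip 0.6757251619462886 41.630482762120664 F [-0.1078 -0.4093  0.1043] t 20.3833
held 0.6770883072834967 [-0.6669 -0.8069 -0.7514]
touch dF [-0.6287 -1.8429  5.0851] [ 0.0002 -0.0001  0.0371]
t 25.2
26.6417
[332.0567 147.5749] 247 [0.6977 0.0262 0.166 ] [382.7389 186.9076] rows from 172 [150 118 111 115 116 117 117 117 117 120  96  60  58  59  58  59  62  59
  59  59  56  55  81  84  73  74  78  79  78  81]
```

View pics/c3.png

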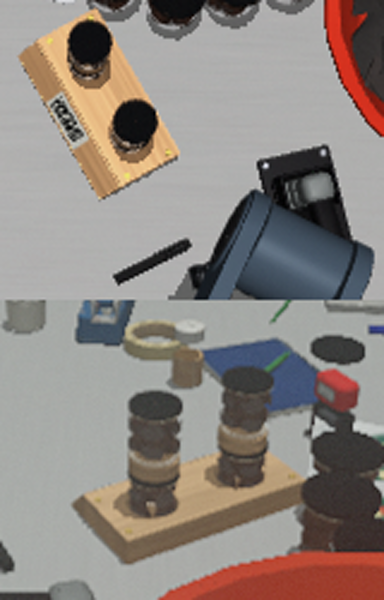

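The top jar is upright and concentric on the spacer in both views, matching its neighbour. Next I'll check the handle's position and grip the scanner.

```bash
python3 - <<'E'
from h import *
he=HOL+Rs_hol@[-.125,0,.110]; print("handle end",proj("top",he),"~(436.5,242.5)",proj("side",he),"~(253,286.5)")
g=HOL+Rs_hol@[-.052,0,.097]; print("grip",g,proj("top",g),proj("side",g))
p,R=scan_tcp(HOL+.010*zw,Rs_hol,-1)
if np.hypot(*(proj("top",he)-[436.5,242.5]))<5:
    manip.move_ptp(p+.2*zw,R); claw.set_gripper(1.0); manip.move_l(p+.06*zw,max_speed=.2); manip.move_l(p,max_speed=.08)
    print("F",manip.read_force()); claw.set_gripper(0,90)
    print(manip.read_grip_width(),manip.read_grip_force(),manip.read_force(),manip.read_ft_torque())
    manip.move_l(p+.02*zw,max_speed=.04); print("lift F",manip.read_force(),manip.read_ft_torque())
    manip.move_l(p+.08*zw,max_speed=.1); print("up F",manip.read_force(),manip.read_ft_torque(),manip.read_grip_width())
    snap("4");print(manip.read_time())
    a=cv2.imread("pics/top4.png")[150:275,355:515];b=cv2.imread("pics/side4.png")[215:340,220:380]
    cv2.imwrite("pics/c4.png",cv2.resize(np.vstack([a,b]),None,fx=2.4,fy=2.4,interpolation=cv2.INTER_CUBIC))
E
```

```text
handle end [436.3461 243.9451] ~(436.5,242.5) [251.9138 286.4044] ~(253,286.5)
grip [ 0.4599 -0.3076  0.097 ] [430.0378 222.6963] [286.6452 286.1177]
F [ 0.4858  0.1014 -0.6725]
0.3512239996982108 89.00909543037415 [0.3977 0.5667 4.7656] [0.0116 0.1216 0.0203]
lift F [ 0.1147 -0.6383 -2.0618] [ 0.0086 -0.0449  0.0002]
up F [-1.4489 -0.0148 -1.0884] [0.0068 0.0203 0.0068] 0.34931836320619375
31.45
```

View pics/c4.png

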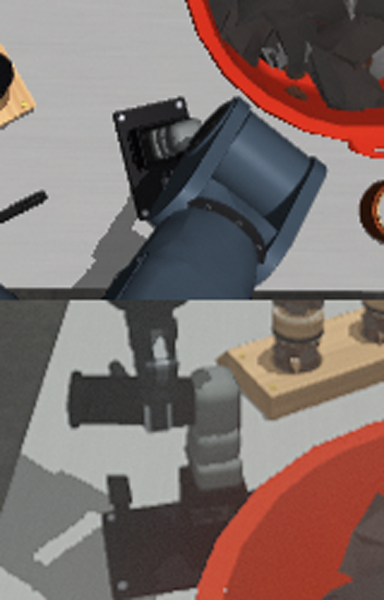

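The scanner is held level and is out of the holster. Next I'll lift it, carry it over and bring it to the label.

```bash
python3 - <<'E'
from h import *
p,R=scan_tcp(HOL+.010*zw,Rs_hol,-1)
manip.move_l(p+.3*zw,max_speed=.2)
q,Q=scan_tcp(L+.2*n,Rs_final(-1),-1); q1,_=scan_tcp(L+.1*n,Rs_final(-1),-1)
manip.move_ptp(q+.12*zw,Q); manip.move_l(q,max_speed=.15); manip.move_l(q1,max_speed=.1)
manip.dwell(.5)
print(manip.read_ee_pos()-q1,manip.read_grip_width(),manip.read_grip_force(),manip.read_time())
snap("5")
for nm,X in(("W",L+.1*n),("end",L+.1*n+Rs_final(-1)@[-.125,0,.1])): print(nm,X,proj("top",X),proj("side",X))
a=cv2.imread("pics/top5.png")[110:235,255:415];b=cv2.imread("pics/side5.png")[130:255,270:430]
cv2.imwrite("pics/c5.png",cv2.resize(np.hstack([a,b]),None,fx=2.5,fy=2.5,interpolation=cv2.INTER_CUBIC))
E
```

```text
[0.     0.0001 0.0001] 0.35180370259951627 88.82578253746033 37.15
W [0.576  0.1149 0.0897] [304.9845 187.1835] [337.445 195.27 ]
end [0.5849 0.0996 0.2488] [308.4043 178.2113] [341.896  148.3354]
```

View pics/c5.png

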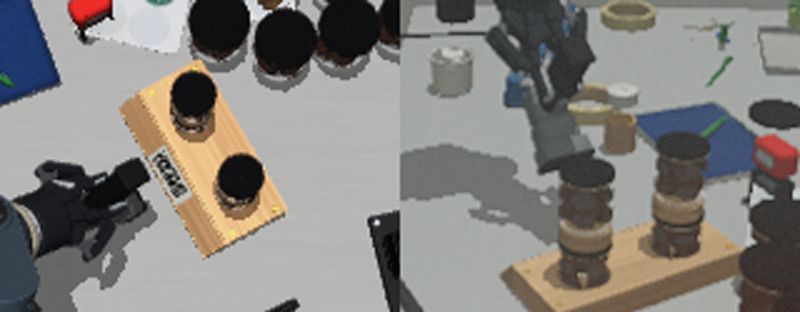

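The scanner's nose is at about (334,194) in the side view, against a predicted (337,195), and it faces the label. Both stacks stand, so I'm handing the job in.

```bash
python3 -c "
from bench import manip, cams, claw
print(manip.sign_off(), manip.read_time())"
```

```text
the job is handed in; nothing more can be done
the job is handed in; nothing more can be done
```

I handed the job in after about 37 s: the empty pocket now holds a jar, spacer and jar stack like its neighbour, and the gripper is holding the scanner about 10 cm square to the barcode label, though sign-off returned no verdict and I only checked its aim by eye in the last pictures.

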